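# Put the sleeved sanding drums back in their caddy

## Robot

A 6-joint arm with a two-finger parallel gripper is mounted at the origin on the work surface. World frame = base frame: x ahead of the robot, y to its left, z up, the work surface at z = 0. Lengths are in m, angles in rad, forces in N, time in s.
With the tool pointing down it reaches from about 0.3 to 0.875 m from the base axis. Payload 4.2 kg.
Tool frame: the origin (TCP) lies midway between the tips of the shut fingers; the grasp point (between the pads) lies 19 mm behind it (bot.grip_point_offset is the distance from the TCP to the grasp point, in m); z points along the fingers, y is the line along which they close (so a half turn about z gives the same grasp; the last joint's range is limited). The gripper opens to 85 mm and grips with 20 to 120 N. Pads are 22 mm wide; open, the fingers measure 114 mm over their backs; the gripper's body (76 mm by 85 mm) begins 54 mm behind the grasp point. The pads swing forward as they close: fully open they stand 13 mm farther back than shut.
Start: joints at [-1.312, 0.32, 1.565, -0, 1.257, -0.02], TCP at [0.158, -0.553, 0.231] pointing down, gripper open.
Joint ranges: [-3.11, 3.11], [-0.84, 2.01], [0.21, 2.61], [-1.34, 4.49], [0.05, 2.63], [-2.56, 2.56]. Speed limits (rad/s): [2.57, 2.57, 3.14, 3.14, 3.14, 3.14].

## Interface

Orientations are given as a unit quaternion [w, x, y, z].
In Python, from rig import bot gives the robot as it stands.
- The arm moves only by the tool apply_moves, never from a script. Its argument "rows" is one flat list of numbers, 7 for each row, row after row: the turn, a rotation vector about the tool's x, y, z in rad, then the shift along the tool's x, y, z in mm, then the closure, from -1 (fully open) to 1 (shut). A call has 1 to 20 rows; each row is the pose to reach, as a shift and turn from the pose commanded when the call began, along the tool's axes at that moment; what a row does not reach only later rows make up. A row lasts 1/10 s, in which the tool goes at most 50 mm and 8.59 degrees, less where a joint would pass 70% of its speed; a pose out of reach is approached as far as the arm can. A call with a gripper value outside its range is refused whole. The fingers move at their own pace and stop on an object; "squeeze" is the grip in N (left out, the last holds). Time passes only in rows, so rows that repeat a pose let the fingers close. It gives the time, the measured TCP pose, the force, the opening and the grip force at its end, in the units of the state.
- bot.state(): the state, without advancing time (a new reading comes with each control period).
- bot.camera(name): name is "scene" or "top"; returns a dict with "color" (480x640x3 uint8, red, green, blue), "fx", "fy", "cx", "cy" (pixels), "cam_to_world" (4x4, takes a point from camera to world coordinates). Camera axes: x right, y up, looking along -z (the intrinsics and any distortion apply to the point x, -y, -z); pixel columns grow to the right and rows downward; lengths in m; the calibration is good to about 2 mm. A picture is of the moment at which its call begins. There is no depth.
- bot.hand_in(): hands the job in; it is judged then, once.
The state is a dict: "t": time; "joints": joint angles; "qd": joint speeds; "joint_efforts": joint torques, N m; "tool_pos": TCP position; "eef_rot": TCP orientation; "wrist_force": force on the tool from outside, world axes, zero at the start; "wrist_torque": the same for the moment, N m; "opening": opening from 0.0 (shut) to 1.0 (fully open); "gripper_force": force on a finger pad.
Only numpy, scipy, OpenCV 4.12 (cv2) and the standard library are available. Lean on these libraries where they do the work, as an engineer would, in place of code of your own. Each camera call takes 0.05 s, during which the arm holds its last target. There are 200 camera calls.

## Task

Put the four sanding drums that have a brown sleeve on back in the blue caddy: stand each one upright in the round pocket made for its size, the largest in the largest pocket and so on down to the smallest, flat on the pocket floor. The two bare black drums are waiting for new sleeves: leave them where they stand on the bench.

Things in the scene. Friction and masses are not known exactly. Their poses are not given: they have to be found in the camera images.
- drum60: Sanding drum with its sleeve on, the largest of four: solid cylinder 60 mm in diameter, rust-brown sleeve over its side and top, steel washer in the middle of the top; 55 mm tall, standing on the bench; origin at the centre of its underside, z up along its axis. At least 25 mm is free all round it; what stands between the drums is no taller than they.
- drum48: Sanding drum with its sleeve on, the second largest of four: solid cylinder 48 mm in diameter, rust-brown sleeve over its side and top, steel washer in the middle of the top; 55 mm tall, standing on the bench; origin at the centre of its underside, z up along its axis. At least 25 mm is free all round it; what stands between the drums is no taller than they.
- drum36: Sanding drum with its sleeve on, the second smallest of four: solid cylinder 36 mm in diameter, rust-brown sleeve over its side and top, steel washer in the middle of the top; 55 mm tall, standing on the bench; origin at the centre of its underside, z up along its axis. At least 25 mm is free all round it; what stands between the drums is no taller than they.
- drum24: Sanding drum with its sleeve on, the smallest of four: solid cylinder 24 mm in diameter, rust-brown sleeve over its side and top, steel washer in the middle of the top; 55 mm tall, standing on the bench; origin at the centre of its underside, z up along its axis. At least 25 mm is free all round it; what stands between the drums is no taller than they.
- bare48: Bare sanding drum without a sleeve, a look-alike that stays on the bench: all-black rubber cylinder 48 mm in diameter with a steel washer on its end; 55 mm tall, standing on the bench; origin at the centre of its underside, z up along its axis. At least 25 mm is free all round it; what stands between the drums is no taller than they.
- bare36: Bare sanding drum without a sleeve, a look-alike that stays on the bench: all-black rubber cylinder 36 mm in diameter with a steel washer on its end; 55 mm tall, standing on the bench; origin at the centre of its underside, z up along its axis. At least 25 mm is free all round it; what stands between the drums is no taller than they.
- pocket60: Fixed walnut block 92 x 92 x 25 mm with the largest of the four pockets, round, 78 mm wide, 15 mm deep, yellow floor: for the 60 mm drum. Origin at the centre of its underside, 5 mm above the bench; pocket centred on it, floor at 10 mm; x, y along the edges. The blue caddy holds the four blocks 2 x 2 in any order, edges parallel, 94 mm apart, nothing higher; pockets empty at the start.
- pocket48: Fixed walnut block 92 x 92 x 25 mm with the second largest of the four pockets, round, 66 mm wide, 15 mm deep, yellow floor: for the 48 mm drum. Origin at the centre of its underside, 5 mm above the bench; pocket centred on it, floor at 10 mm; x, y along the edges. The blue caddy holds the four blocks 2 x 2 in any order, edges parallel, 94 mm apart, nothing higher; pockets empty at the start.
- pocket36: Fixed walnut block 92 x 92 x 25 mm with the second smallest of the four pockets, round, 54 mm wide, 15 mm deep, yellow floor: for the 36 mm drum. Origin at the centre of its underside, 5 mm above the bench; pocket centred on it, floor at 10 mm; x, y along the edges. The blue caddy holds the four blocks 2 x 2 in any order, edges parallel, 94 mm apart, nothing higher; pockets empty at the start.
- pocket24: Fixed walnut block 92 x 92 x 25 mm with the smallest of the four pockets, round, 42 mm wide, 15 mm deep, yellow floor: for the 24 mm drum. Origin at the centre of its underside, 5 mm above the bench; pocket centred on it, floor at 10 mm; x, y along the edges. The blue caddy holds the four blocks 2 x 2 in any order, edges parallel, 94 mm apart, nothing higher; pockets empty at the start.
Mind the look-alikes: they are no part of the job. What is shaped like the bare36 but turquoise or yellow is not meant.

How it is judged:
By the outcome, as a careful person would: the job done as asked, in the order asked, and still so for the second after the job is handed in, with the robot touching nothing.
It also fails if it takes over 102 s, if anything falls off the work surface, if the arm or the gripper's body presses on something with over 40 N, if the wrist force passes 120 N, or if a joint passes its speed limit or range.

## Working session

There is one attempt and no reset: what is moved stays moved. The work goes in short steps, Python scripts to look and compute and a tool call to move; the robot and the scene stay as the last step left them, time stands still between calls to the robot, and variables do not carry over. Pictures are saved under pics/ and viewed, at most 14 in all, crops included, and the job is handed in when it is done.

Besides the shell and the picture viewer there is one more tool, called after ">>>" by a JSON object that holds its "fn" and its "kwargs". apply_moves: Moves the arm, as the interface text tells. Its arguments: {"type":"object","properties":{"rows":{"type":"array"},"squeeze":{"type":"number"}},"required":["rows"]}

```bash
mkdir -p pics; ls
python3 - <<'E'
from rig import bot
import cv2,numpy as np,pickle
d={}
for n in("top","scene"):
    c=bot.camera(n);d[n]=c;cv2.imwrite(f"pics/{n}0.png",c["color"][:,:,::-1])
    print(n,{k:(v if k!="cam_to_world" else np.round(v,4).tolist()) for k,v in c.items() if k!="color"})
pickle.dump(d,open("c0.pkl","wb"))
print(bot.state(),bot.grip_point_offset)
E
```

```text
pics
top {'fx': 441.9346464897328, 'fy': 441.9346464897328, 'cx': 322.49982698154474, 'cy': 239.32214268389959, 'cam_to_world': [[-0.0212, 0.9964, -0.0819, 0.4325], [-0.9996, -0.0225, -0.0151, -0.0438], [-0.0169, 0.0816, 0.9965, 1.03], [0.0, 0.0, 0.0, 1.0]]}
scene {'fx': 620.9528956127617, 'fy': 620.9528956127617, 'cx': 324.92773120783005, 'cy': 234.81996508985102, 'cam_to_world': [[0.8824, -0.3725, 0.2875, 0.8592], [0.4704, 0.6855, -0.5557, -0.6311], [0.0099, 0.6256, 0.7801, 0.8874], [0.0, 0.0, 0.0, 1.0]]}
{'t': 0.1, 'joints': array([-1.31202834e+00,  3.20228664e-01,  1.56554954e+00, -9.98750451e-06,
        1.25738801e+00, -1.99780024e-02]), 'qd': array([ 0.00263062, -0.00227379, -0.00338327,  0.00022566, -0.00025905,
        0.00021622]), 'joint_efforts': array([ 4.81954303e-04, -4.16407192e+01, -2.34704679e+01, -7.09447545e-05,
        4.87520694e-03, -5.63501629e-06]), 'tool_pos': array([ 0.15811405, -0.55239733,  0.23056884]), 'eef_rot': array([-7.80613548e-04,  9.90302775e-01,  1.38923702e-01, -9.84300941e-05]), 'wrist_force': array([ 0.37634306,  0.1695539 , -0.13918138]), 'wrist_torque': array([ 0.02738843, -0.00972346,  0.05646724]), 'gripper_force': 0.0, 'opening': 1.0003451606442546} 0.0187
```

View pics/top0.png

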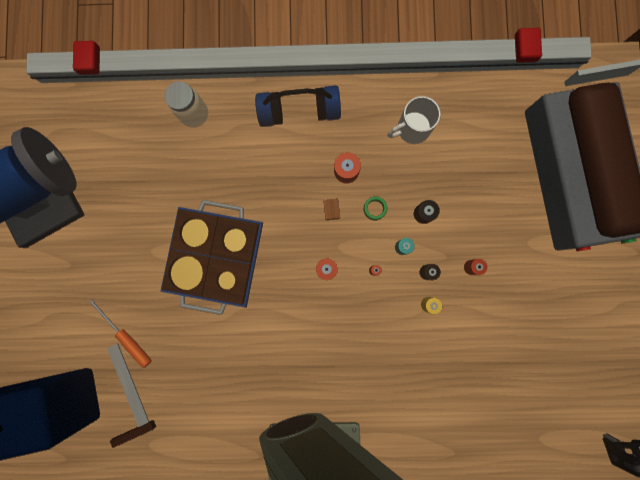

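View pics/scene0.png

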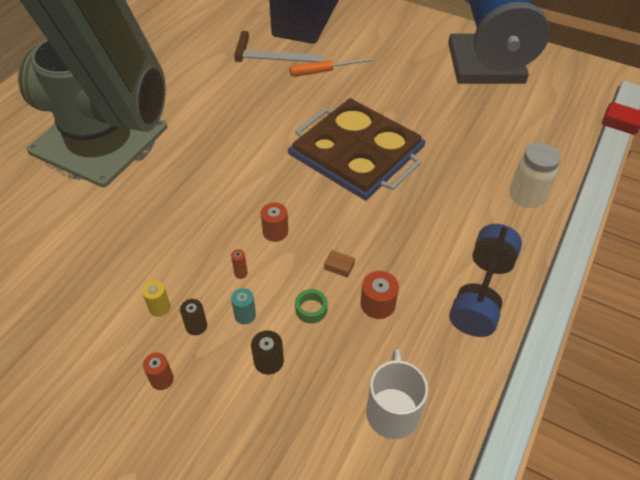

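The top view shows the sleeved drums at about (347,166) d60, (327,269) d48, (477,267) d36 and (376,270) d24. The bare ones are at (428,211) and (431,272). The pockets are at (187,273) p60, (195,233) p48, (235,240) p36 and (227,281) p24. I'll enlarge both views.

Run:
```python
import cv2,pickle,numpy as np
d=pickle.load(open("c0.pkl","rb"))
im=d["top"]["color"][:,:,::-1]
cv2.imwrite("pics/c1.png",cv2.resize(im[145:295,300:500],None,fx=4,fy=4,interpolation=cv2.INTER_CUBIC))
cv2.imwrite("pics/c2.png",cv2.resize(im[195:320,155:275],None,fx=4.8,fy=4.8,interpolation=cv2.INTER_CUBIC))
hsv=cv2.cvtColor(im,cv2.COLOR_BGR2HSV)
# red blobs and yellow pockets centroids
def blobs(n,lo,hi):
    hs=cv2.cvtColor(d[n]["color"][:,:,::-1],cv2.COLOR_BGR2HSV)
    m=cv2.inRange(hs,lo,hi)
    k,_,s,c=cv2.connectedComponentsWithStats(m)
    for i in range(1,k):
        if s[i,4]>40: print(n,s[i].tolist(),c[i].round(2))
for n in("top","scene"):
    print("red");blobs(n,(0,150,90),(9,255,255));print("yel");blobs(n,(18,90,150),(30,255,255))
```

```text
red
top [519, 27, 23, 30, 628] [530.03  41.9 ]
top [73, 40, 22, 30, 602] [83.   54.65]
top [334, 153, 27, 26, 413] [346.95 165.3 ]
top [316, 259, 21, 21, 263] [326.11 268.74]
top [471, 259, 16, 16, 157] [478.48 266.48]
top [371, 265, 11, 11, 63] [375.46 269.76]
top [115, 330, 35, 37, 248] [133.58 348.05]
yel
top [182, 219, 26, 28, 549] [194.7  232.47]
top [224, 229, 22, 23, 375] [234.53 239.8 ]
top [171, 257, 32, 33, 799] [186.37 272.66]
top [219, 272, 16, 17, 218] [226.4  280.07]
top [426, 297, 16, 18, 173] [433.7 305.6]
red
scene [602, 102, 38, 33, 833] [622.17 117.83]
scene [261, 203, 26, 37, 544] [275.51 219.98]
scene [232, 250, 14, 28, 185] [239.38 262.72]
scene [362, 271, 37, 47, 1034] [380.1  293.97]
scene [143, 353, 30, 36, 569] [158.18 370.79]
yel
scene [336, 111, 35, 19, 523] [352.91 120.2 ]
scene [374, 132, 31, 17, 392] [389.2  140.09]
scene [316, 140, 18, 9, 121] [324.22 143.69]
scene [349, 158, 25, 15, 273] [361.02 165.02]
scene [141, 280, 25, 20, 304] [152.86 289.09]
```

View pics/c1.png

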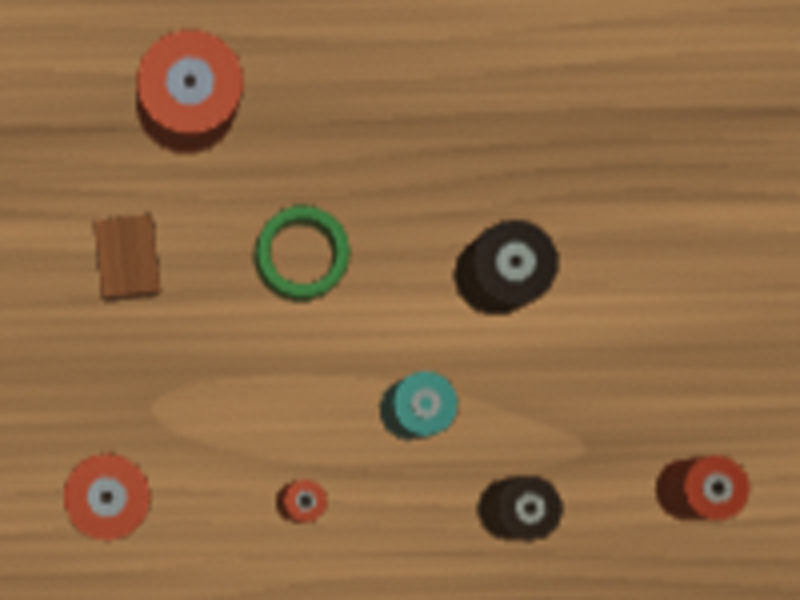

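View pics/c2.png

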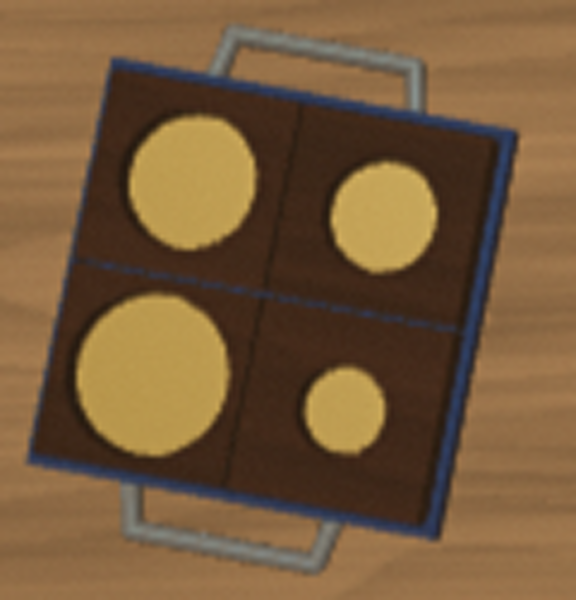

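c1 shows washers at d60 (190,81), d48 (106.5,497), d24 (305.5,500.5), d36 (718,488), bare48 (516,261), bare36 (530,508) and turquoise (426,403). c2 shows the four pockets, with the blocks meeting near (265,293).

```bash
cat > h.py <<'E'
import numpy as np,pickle
d=pickle.load(open("c0.pkl","rb"))
def ray(c,u,v,z):
    T=c["cam_to_world"];r=T[:3,:3]@np.array([(u-c["cx"])/c["fx"],-(v-c["cy"])/c["fy"],-1])
    return (T[:3,3]+r*(z-T[2,3])/r[2])[:2]*1000
E
python3 - <<'E'
from h import *
T=dict(d60=(190,81),d48=(106.5,497),d24=(305.5,500.5),d36=(718,488),b48=(516,261),b36=(530,508),teal=(426,403))
S=dict(d60=(380.5,285.5),d48=(274,212),d24=(239,254),d36=(155,363),b48=(267,343),b36=(192.5,303))
for k,(u,v) in T.items():
    print(k,ray(d["top"],300+(u+.5)/4-.5,145+(v+.5)/4-.5,.055).round(1), ray(d["scene"],*S[k],.055).round(1) if k in S else '')
print("yellow",ray(d["top"],433.7,305,.055))
print("ring",ray(d["top"],375.5,208,.01),"block",ray(d["top"],332,209,.02))
P=dict(p60=((186.37,272.66),(352.91,120.2)),p48=((194.7,232.47),(389.2,140.09)),p36=((234.53,239.8),(361.02,165.02)),p24=((226.4,280.07),(324.22,143.69)))
A={0:{},1:{}}
for k,(a,b) in P.items():
    A[0][k]=ray(d["top"],*a,.0225);A[1][k]=ray(d["scene"],*b,.0225);print(k,A[0][k].round(1),A[1][k].round(1))
for i in A:
    X=np.array([A[i][k] for k in("p60","p48","p36","p24")]);c=X.mean(0)
    M=np.array([[-47,47],[47,47],[47,-47],[-47,-47]])  # x fwd, y left
    U,s,V=np.linalg.svd(M.T@(X-c));R=(U@V).T;print(c.round(1),"yaw",np.degrees(np.arctan2(R[1,0],R[0,0])).round(2));print((c+M@R.T).round(1).tolist(), s.sum()/(94*94*2))
E
```

```text
d60 [678.9 -87.8] [680.7 -87.9]
d48 [447.2 -35.9] [449.  -35.5]
d24 [ 443.  -145.2] [ 445.4 -143.2]
d36 [ 445.  -370.7] [ 446.6 -370.5]
b48 [ 572.9 -265.7] [ 574.1 -264.1]
b36 [ 436.2 -267.8] [ 433.9 -259.3]
teal [ 495.1 -213.1] 
yellow [ 363.71761645 -268.19547711]
ring [ 586.64875913 -153.12516063] block [585.19174855 -51.91118605]
p60 [445.9 284.1] [447.1 284.9]
p48 [537.8 265.2] [539.2 265.8]
p36 [518.8 173.3] [520.1 173.9]
p24 [427.1 192.4] [428.  192.9]
[482.4 228.8] yaw -11.65
[[445.9, 284.3], [538.0, 265.3], [519.0, 173.3], [426.9, 192.2]] 0.9971371310044715
[483.6 229.4] yaw -11.7
[[447.1, 284.9], [539.2, 265.9], [520.1, 173.8], [428.1, 192.9]] 0.9996670094977087
```

```bash
cat >> h.py <<'E'
from rig import bot
from scipy.spatial.transform import Rotation as Ro
def rel(*pts):
    s=bot.state();q=s["eef_rot"];R=Ro.from_quat([q[1],q[2],q[3],q[0]]).as_matrix()
    for p in pts: print(p,(R.T@(np.array(p)-s["tool_pos"]*1000)).round(1))
    print(s["t"],s["tool_pos"].round(4),s["eef_rot"].round(4),s["wrist_force"].round(1),s["opening"],s["gripper_force"])
E
python3 -c "
from h import *
rel((679.8,-87.9,180),(679.8,-87.9,110),(679.8,-87.9,14))"
```

```text
(679.8, -87.9, 180) [ 629.4 -302.9   51.1]
(679.8, -87.9, 110) [ 629.4 -302.8  121.1]
(679.8, -87.9, 14) [ 629.4 -302.7  217.1]
0.1 [ 0.1581 -0.5524  0.2306] [-8.000e-04  9.903e-01  1.389e-01 -1.000e-04] [ 0.4  0.2 -0.1] 1.0003451606442546 0.0
```

>>> {"fn": "apply_moves", "kwargs": {"rows": [0,0,0,60,-29,5,-1,0,0,0,150,-72,20,-1,0,0,0,240,-115,35,-1,0,0,0,330,-159,50,-1,0,0,0,420,-202,70,-1,0,0,0,510,-245,90,-1,0,0,0,580,-279,105,-1,0,0,0,629.4,-302.8,121,-1,0,0,0,629.4,-302.8,121,-1,0,0,0,629.4,-302.8,121,-1,0,0,0,629.4,-302.8,121,-1,0,0,0,629.4,-302.8,121,-1,0,0,0,629.4,-302.8,121,-1,0,0,0,629.4,-302.8,121,-1,0,0,0,629.4,-302.8,121,-1,0,0,0,629.4,-302.8,121,-1,0,0,0,629.4,-302.8,121,-1,0,0,0,629.4,-302.8,121,-1], "squeeze": 60}}

```text
t: 1.9
tool_pos: [0.679, -0.0899, 0.1108]
eef_rot: [0.0, 0.99, 0.138, -0.0]
wrist_force: [0.6, -0.2, 0.3]
opening: 1.0
gripper_force: 0.0
```

Run:
```python
from h import *
import cv2
rel((679.8,-87.9,60),(679.8,-87.9,14))
im=bot.camera("scene")["color"][:,:,::-1]
cv2.imwrite("pics/s1.png",im)
```

```text
(679.8, -87.9, 60) [ 1.3 -1.7 50.8]
(679.8, -87.9, 14) [ 1.3 -1.7 96.8]
1.9 [ 0.679  -0.0899  0.1108] [ 2.000e-04  9.904e-01  1.382e-01 -2.000e-04] [ 0.6 -0.2  0.3] 1.0003505958056014 0.0
```

View pics/s1.png

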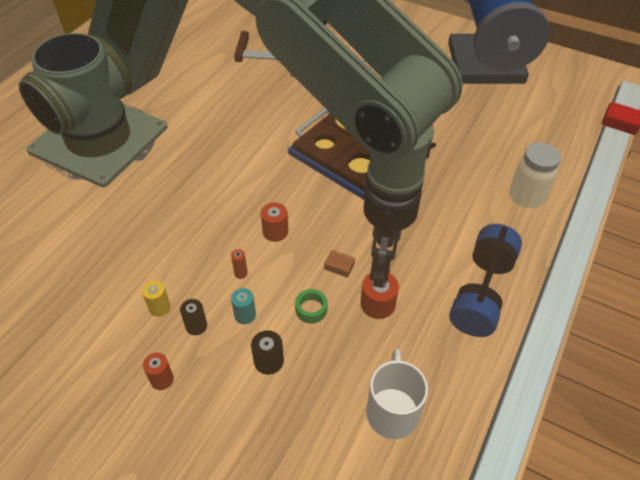

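The gripper hangs squarely over drum60 at (380,290).

>>> {"fn": "apply_moves", "kwargs": {"rows": [0,0,0,0.5,-1,25,-1,0,0,0,0.5,-1,50,-1,0,0,0,0.5,-1,75,-1,0,0,0,0.5,-1,97,-1,0,0,0,0.5,-1,97,-1,0,0,0,0.5,-1,97,-1,0,0,0,0.5,-1,97,1,0,0,0,0.5,-1,97,1,0,0,0,0.5,-1,97,1,0,0,0,0.5,-1,97,1,0,0,0,0.5,-1,97,1,0,0,0,0.5,-1,97,1,0,0,0,0.5,-1,97,1,0,0,0,0.5,-1,97,1]}}

```text
t: 3.35
tool_pos: [0.6815, -0.0878, 0.0154]
eef_rot: [0.001, 0.99, 0.139, 0.002]
wrist_force: [-0.2, -0.7, 6.0]
opening: 0.688
gripper_force: 65.0
```

```bash
python3 -c "
from h import *
rel((679.8,-87.9,115),(446.5,284.6,115),(446.5,284.6,30))"
```

```text
(679.8, -87.9, 115) [ -1.3  -0.2 -99.6]
(446.5, 284.6, 115) [-123.1 -422.5 -100.7]
(446.5, 284.6, 30) [-123.4 -422.7  -15.7]
3.35 [ 0.6815 -0.0878  0.0154] [7.000e-04 9.903e-01 1.389e-01 1.700e-03] [-0.2 -0.7  6. ] 0.687876601314867 64.98020768165588
```

>>> {"fn": "apply_moves", "kwargs": {"rows": [0,0,0,0,0,-15,1,0,0,0,0,0,-40,1,0,0,0,0,0,-70,1,0,0,0,0,0,-95,1,0,0,0,-5,-17,-100,1,0,0,0,-14,-48,-100,1,0,0,0,-25,-85,-100,1,0,0,0,-37,-127,-100,1,0,0,0,-49,-169,-100,1,0,0,0,-62,-211,-100,1,0,0,0,-74,-253,-100,1,0,0,0,-86,-295,-100,1,0,0,0,-98,-337,-100,1,0,0,0,-109,-374,-100,1,0,0,0,-118,-405,-100,1,0,0,0,-123,-420,-100,1,0,0,0,-124,-422.5,-100,1,0,0,0,-124,-422.5,-100,1,0,0,0,-124,-422.5,-100,1,0,0,0,-124,-422.5,-100,1]}}

```text
t: 5.35
tool_pos: [0.4454, 0.2836, 0.1132]
eef_rot: [0.0, 0.99, 0.138, -0.0]
wrist_force: [-0.0, -0.0, -2.3]
opening: 0.688
gripper_force: 64.8
```

Run:
```python
from h import *
import cv2
rel((446.5,284.6,31))
im=bot.camera("top")["color"][:,:,::-1]
im2=bot.camera("scene")["color"][:,:,::-1]
cv2.imwrite("pics/t2.png",np.hstack([cv2.resize(im[170:330,120:300],None,fx=2.2,fy=2.2),cv2.resize(im2[60:220,270:450],None,fx=2.2,fy=2.2)]))
```

```text
(446.5, 284.6, 31) [ 1.4 -0.6 82.2]
5.35 [0.4454 0.2836 0.1132] [ 2.000e-04  9.904e-01  1.381e-01 -0.000e+00] [-0.  -0.  -2.3] 0.6884294944546566 64.81693267822266
```

View pics/t2.png

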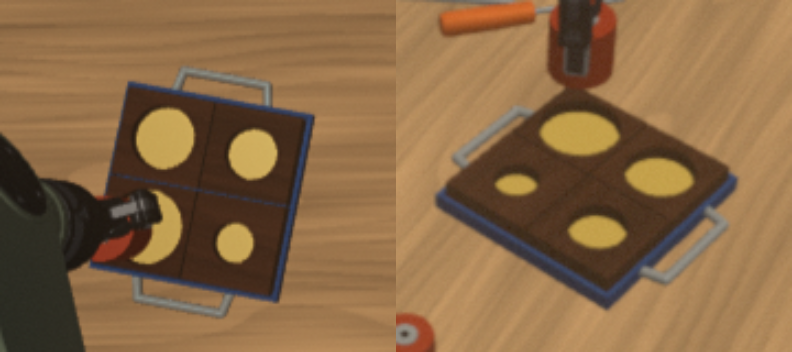

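>>> {"fn": "apply_moves", "kwargs": {"rows": [0,0,0,1,-0.5,20,1,0,0,0,1,-0.5,45,1,0,0,0,1,-0.5,65,1,0,0,0,1,-0.5,75,1,0,0,0,1,-0.5,79,1,0,0,0,1,-0.5,82,1,0,0,0,1,-0.5,82,1,0,0,0,1,-0.5,82,1]}}

```text
t: 6.25
tool_pos: [0.4461, 0.2857, 0.032]
eef_rot: [-0.0, 0.99, 0.139, 0.001]
wrist_force: [-0.9, -0.5, -0.8]
opening: 0.687
gripper_force: 64.8
```

```bash
python3 -c "
from h import *
rel((446.5,284.6,31),(448,-35.7,115))"
```

```text
(446.5, 284.6, 31) [0.1 1.2 1. ]
(448, -35.7, 115) [-86.5 309.5 -83.2]
6.25 [0.4461 0.2857 0.032 ] [-3.000e-04  9.903e-01  1.389e-01  8.000e-04] [-0.9 -0.5 -0.8] 0.6869139017896236 64.84829664230347
```

>>> {"fn": "apply_moves", "kwargs": {"rows": [0,0,0,0,0.5,1.5,1,0,0,0,0,0.5,1.5,1,0,0,0,0,0.5,1.5,-1,0,0,0,0,0.5,1.5,-1,0,0,0,0,0.5,1.5,-1,0,0,0,0,0.5,1.5,-1,0,0,0,0,0.5,-20,-1,0,0,0,0,0,-50,-1,0,0,0,0,0,-85,-1,0,0,0,-12,45,-85,-1,0,0,0,-25,90,-85,-1,0,0,0,-38,135,-85,-1,0,0,0,-50,180,-85,-1,0,0,0,-63,225,-85,-1,0,0,0,-75,270,-85,-1,0,0,0,-83,300,-85,-1,0,0,0,-86.5,309.5,-85,-1,0,0,0,-86.5,309.5,-85,-1,0,0,0,-86.5,309.5,-85,-1,0,0,0,-86.5,309.5,-85,-1]}}

```text
t: 8.25
tool_pos: [0.4476, -0.0347, 0.1162]
eef_rot: [-0.0, 0.99, 0.14, -0.0]
wrist_force: [0.6, -0.2, -0.2]
opening: 0.998
gripper_force: 0.0
```

Run:
```python
from h import *
import cv2
rel((448,-35.7,15))
im=bot.camera("top")["color"][:,:,::-1]
im2=bot.camera("scene")["color"][:,:,::-1]
cv2.imwrite("pics/t3.png",np.hstack([cv2.resize(im[170:330,120:300],None,fx=2.2,fy=2.2),cv2.resize(im2[80:280,200:425],None,fx=1.76,fy=1.76)]))
```

```text
(448, -35.7, 15) [  0.2   1.1 101.2]
8.25 [ 0.4476 -0.0347  0.1162] [-2.000e-04  9.902e-01  1.398e-01 -0.000e+00] [ 0.6 -0.2 -0.2] 0.9980075109722607 0.0
```

View pics/t3.png

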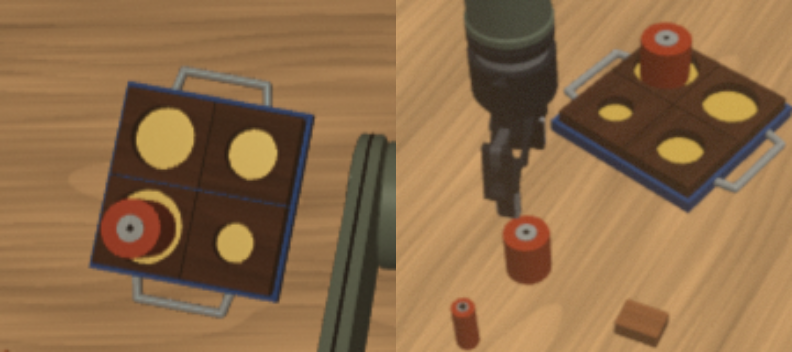

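Drum60 stands in its pocket, with the washer at crop (130,229) — I'll check that numerically. Now drum48.

>>> {"fn": "apply_moves", "kwargs": {"rows": [0,0,0,0,0.5,25,-1,0,0,0,0,0.5,50,-1,0,0,0,0,0.5,75,-1,0,0,0,0,0.5,95,-1,0,0,0,0,0.5,101,-1,0,0,0,0,0.5,101,-1,0,0,0,0,0.5,101,1,0,0,0,0,0.5,101,1,0,0,0,0,0.5,101,1,0,0,0,0,0.5,101,1,0,0,0,0,0.5,101,1,0,0,0,0,0.5,101,1,0,0,0,0,0.5,101,1,0,0,0,0,0.5,101,1]}}

```text
t: 9.75
tool_pos: [0.4486, -0.0365, 0.0164]
eef_rot: [0.0, 0.99, 0.139, 0.001]
wrist_force: [-0.2, 0.7, 6.6]
opening: 0.55
gripper_force: 61.2
```

```bash
python3 -c "
from h import *
print(ray(d['top'],178.8,273.8,.07))
rel((538.6,265.6,115),(538.6,265.6,31))"
```

```text
[443.18880872 285.24464895]
(538.6, 265.6, 115) [ 169.9 -265.6  -98.4]
(538.6, 265.6, 31) [ 169.7 -265.7  -14.4]
9.75 [ 0.4486 -0.0365  0.0164] [3.000e-04 9.903e-01 1.389e-01 1.200e-03] [-0.2  0.7  6.6] 0.5497062509796616 61.16121053695679
```

>>> {"fn": "apply_moves", "kwargs": {"rows": [0,0,0,0,0,-15,1,0,0,0,0,0,-40,1,0,0,0,0,0,-70,1,0,0,0,0,0,-95,1,0,0,0,8,-13,-100,1,0,0,0,25,-39,-100,1,0,0,0,45,-70,-100,1,0,0,0,66,-103,-100,1,0,0,0,87,-136,-100,1,0,0,0,108,-169,-100,1,0,0,0,129,-202,-100,1,0,0,0,148,-232,-100,1,0,0,0,163,-255,-100,1,0,0,0,169,-265,-100,1,0,0,0,170,-265.5,-100,1,0,0,0,170,-265.5,-100,1,0,0,0,170,-265.5,-100,1,0,0,0,170,-265.5,-100,1]}}

```text
t: 11.55
tool_pos: [0.5378, 0.2643, 0.1154]
eef_rot: [0.0, 0.99, 0.138, -0.0]
wrist_force: [0.8, 0.2, -2.0]
opening: 0.548
gripper_force: 61.9
```

```bash
python3 -c "
from h import *
rel((538.6,265.6,32))"
```

```text
(538.6, 265.6, 32) [ 1.1 -1.1 83.4]
11.55 [0.5378 0.2643 0.1154] [ 2.000e-04  9.904e-01  1.383e-01 -2.000e-04] [ 0.8  0.2 -2. ] 0.5479848014490479 61.88364386558533
```

>>> {"fn": "apply_moves", "kwargs": {"rows": [0,0,0,1,-1,20,1,0,0,0,1,-1,45,1,0,0,0,1,-1,65,1,0,0,0,1,-1,75,1,0,0,0,1,-0.5,80,1,0,0,0,1,-0.5,83,1,0,0,0,1,-0.5,83.5,1,0,0,0,1,-0.5,83.5,1,0,0,0,1,-0.5,83.5,-1,0,0,0,1,-0.5,83.5,-1,0,0,0,1,-0.5,83.5,-1,0,0,0,1,-0.5,83.5,-1,0,0,0,1,-0.5,83.5,-1,0,0,0,1,-0.5,60,-1,0,0,0,1,-0.5,30,-1,0,0,0,1,-0.5,0,-1,0,0,0,1,-0.5,0,-1]}}

```text
t: 13.25
tool_pos: [0.5415, 0.2676, 0.1197]
eef_rot: [-0.001, 0.99, 0.139, 0.004]
wrist_force: [0.2, 0.3, 1.3]
opening: 0.999
gripper_force: 0.0
```

```bash
python3 -c "
from h import *
rel((445.8,-370.6,115))"
```

```text
(445.8, -370.6, 115) [-267.7  587.2    1.5]
13.25 [0.5415 0.2676 0.1197] [-0.0013  0.9903  0.1389  0.0044] [0.2 0.3 1.3] 0.9987111647610432 0.0
```

>>> {"fn": "apply_moves", "kwargs": {"rows": [0,0,0,-20,44,0,-1,0,0,0,-40,88,0,-1,0,0,0,-60,133,0,-1,0,0,0,-80,178,0,-1,0,0,0,-100,222,0,-1,0,0,0,-120,266,0,-1,0,0,0,-140,311,0,-1,0,0,0,-160,355,0,-1,0,0,0,-180,400,0,-1,0,0,0,-200,444,0,-1,0,0,0,-220,488,0,-1,0,0,0,-240,533,0,-1,0,0,0,-257,570,0,-1,0,0,0,-264,586,0,-1,0,0,0,-264,586,0,-1,0,0,0,-264,586,0,-1,0,0,0,-264,586,0,-1,0,0,0,-264,586,0,-1,0,0,0,-264,586,0,-1]}}

```text
t: 15.15
tool_pos: [0.4467, -0.3686, 0.1155]
eef_rot: [-0.0, 0.99, 0.14, 0.0]
wrist_force: [-0.2, -0.4, 1.5]
opening: 0.997
gripper_force: 0.0
```

Run:
```python
from h import *
import cv2
rel((445.8,-370.6,16))
im=bot.camera("top")["color"][:,:,::-1]
im2=bot.camera("scene")["color"][:,:,::-1]
cv2.imwrite("pics/t4.png",np.hstack([cv2.resize(im[170:330,120:300],None,fx=2.2,fy=2.2),cv2.resize(im2[250:410,90:270],None,fx=2.2,fy=2.2)]))
```

```text
(445.8, -370.6, 16) [-1.5  1.7 99.5]
15.15 [ 0.4467 -0.3686  0.1155] [-0.      0.9902  0.1397  0.    ] [-0.2 -0.4  1.5] 0.9970394025976224 0.0
```

View pics/t4.png

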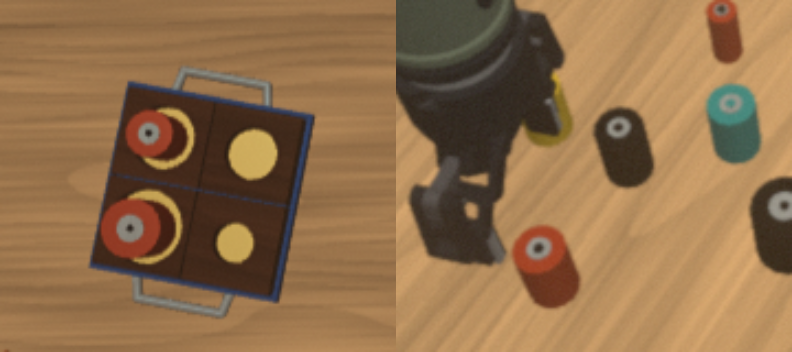

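Both drums are seated, with washers at crop (149,133) and (130,229). The gripper is above drum36.

>>> {"fn": "apply_moves", "kwargs": {"rows": [0,0,0,-1,1,25,-1,0,0,0,-1,1,50,-1,0,0,0,-1,1,75,-1,0,0,0,-1,1,93,-1,0,0,0,-1,1,99,-1,0,0,0,-1,1,99,-1,0,0,0,-1,1,99,1,0,0,0,-1,1,99,1,0,0,0,-1,1,99,1,0,0,0,-1,1,99,1,0,0,0,-1,1,99,1,0,0,0,-1,1,99,1,0,0,0,-1,1,99,1,0,0,0,-1,1,99,1,0,0,0,-1,1,99,1]}}

```text
t: 16.75
tool_pos: [0.4462, -0.3714, 0.0174]
eef_rot: [0.001, 0.99, 0.139, 0.001]
wrist_force: [0.6, -0.1, 5.4]
opening: 0.409
gripper_force: 59.6
```

```bash
python3 -c "
from h import *
rel((519.5,173.6,115))"
```

```text
(519.5, 173.6, 115) [ 220.5 -503.6  -98.2]
16.75 [ 0.4462 -0.3714  0.0174] [7.000e-04 9.903e-01 1.389e-01 6.000e-04] [ 0.6 -0.1  5.4] 0.40948766513969276 59.577807784080505
```

>>> {"fn": "apply_moves", "kwargs": {"rows": [0,0,0,0,0,-20,1,0,0,0,0,0,-55,1,0,0,0,0,0,-90,1,0,0,0,6,-13,-100,1,0,0,0,18,-41,-100,1,0,0,0,34,-78,-100,1,0,0,0,52,-119,-100,1,0,0,0,70,-160,-100,1,0,0,0,88,-201,-100,1,0,0,0,106,-242,-100,1,0,0,0,124,-283,-100,1,0,0,0,142,-324,-100,1,0,0,0,160,-365,-100,1,0,0,0,178,-406,-100,1,0,0,0,194,-443,-100,1,0,0,0,207,-473,-100,1,0,0,0,216,-493,-100,1,0,0,0,220.5,-503.5,-100,1,0,0,0,220.5,-503.5,-100,1,0,0,0,220.5,-503.5,-100,1]}}

```text
t: 18.75
tool_pos: [0.5183, 0.1731, 0.1157]
eef_rot: [0.0, 0.99, 0.139, -0.001]
wrist_force: [-1.3, -0.2, 0.2]
opening: 0.408
gripper_force: 59.9
```

>>> {"fn": "apply_moves", "kwargs": {"rows": [0,0,0,0,0,0,1,0,0,0,0,0,0,1]}}

```text
t: 18.95
tool_pos: [0.519, 0.1728, 0.1163]
eef_rot: [0.0, 0.99, 0.138, -0.0]
wrist_force: [-0.1, 0.0, -0.8]
opening: 0.408
gripper_force: 59.9
```

```bash
python3 -c "
from h import *
rel((519.5,173.6,33))"
```

```text
(519.5, 173.6, 33) [ 0.8 -0.7 83.3]
18.95 [0.519  0.1728 0.1163] [ 2.000e-04  9.904e-01  1.382e-01 -1.000e-04] [-0.1  0.  -0.8] 0.407518110563604 59.91425335407257
```

>>> {"fn": "apply_moves", "kwargs": {"rows": [0,0,0,0.5,-0.5,20,1,0,0,0,0.5,-0.5,45,1,0,0,0,0.5,-0.5,65,1,0,0,0,0.5,-0.5,75,1,0,0,0,0.5,-0.5,80,1,0,0,0,0.5,-0.5,83,1,0,0,0,0.5,-0.5,83.5,1,0,0,0,0.5,-0.5,83.5,1,0,0,0,0.5,-0.5,83.5,-0.4,0,0,0,0.5,-0.5,83.5,-0.4,0,0,0,0.5,-0.5,83.5,-0.4,0,0,0,0.5,-0.5,83.5,-0.4,0,0,0,0.5,-0.5,83.5,-0.4,0,0,0,0.5,-0.5,60,-0.4,0,0,0,0.5,-0.5,30,-0.4,0,0,0,0.5,-0.5,0,-0.4,0,0,0,0.5,-0.5,0,-0.4]}}

```text
t: 20.65
tool_pos: [0.5221, 0.1753, 0.1204]
eef_rot: [-0.001, 0.99, 0.139, 0.004]
wrist_force: [0.2, -0.1, -0.8]
opening: 0.697
gripper_force: 0.0
```

>>> {"fn": "apply_moves", "kwargs": {"rows": [0,0,0,-20,36,0,-0.4,0,0,0,-40,71,0,-0.4,0,0,0,-60,107,0,-0.4,0,0,0,-80,142,0,-0.4,0,0,0,-100,178,0,-0.4,0,0,0,-120,214,0,-0.4,0,0,0,-140,249,0,-0.4,0,0,0,-155,275,0,-0.4,0,0,0,-160,285,0,-0.4,0,0,0,-160,285,0,-0.4,0,0,0,-160,285,0,-0.4,0,0,0,-160,285,0,-0.4,0,0,0,-160,285,0,-0.4]}}

```text
t: 21.95
tool_pos: [0.4443, -0.1425, 0.1162]
eef_rot: [-0.0, 0.99, 0.14, -0.0]
wrist_force: [-0.0, -0.0, -0.1]
opening: 0.705
gripper_force: 0.0
```

Run:
```python
from h import *
import cv2
rel((444,-144.5,18))
im=bot.camera("top")["color"][:,:,::-1]
im2=bot.camera("scene")["color"][:,:,::-1]
cv2.imwrite("pics/t5.png",np.hstack([cv2.resize(im[170:330,120:300],None,fx=2.2,fy=2.2),cv2.resize(im2[160:320,170:350],None,fx=2.2,fy=2.2)]))
```

```text
(444, -144.5, 18) [-0.9  1.9 98.2]
21.95 [ 0.4443 -0.1425  0.1162] [-1.000e-04  9.902e-01  1.398e-01 -0.000e+00] [-0.  -0.  -0.1] 0.7050534364628517 0.0
```

View pics/t5.png

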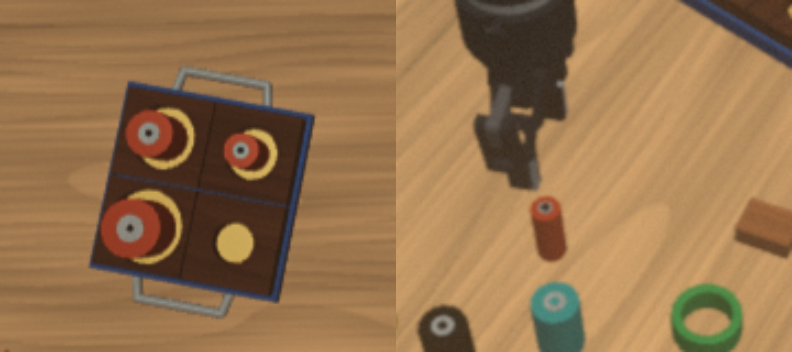

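Three drums are seated. The gripper is over drum24 at crop (548,205).

>>> {"fn": "apply_moves", "kwargs": {"rows": [0,0,0,-0.5,1.5,25,-0.4,0,0,0,-0.5,1.5,50,-0.4,0,0,0,-0.5,1.5,75,-0.4,0,0,0,-0.5,1.5,92,-0.4,0,0,0,-0.5,1.5,98,-0.4,0,0,0,-0.5,1.5,98,-0.4,0,0,0,-0.5,1.5,98,1,0,0,0,-0.5,1.5,98,1,0,0,0,-0.5,1.5,98,1,0,0,0,-0.5,1.5,98,1,0,0,0,-0.5,1.5,98,1,0,0,0,-0.5,1.5,98,1,0,0,0,-0.5,1.5,98,1,0,0,0,-0.5,1.5,98,1,0,0,0,-0.5,1.5,98,1]}}

```text
t: 23.55
tool_pos: [0.4447, -0.1454, 0.0194]
eef_rot: [0.0, 0.99, 0.139, 0.001]
wrist_force: [-1.4, 0.7, 6.1]
opening: 0.265
gripper_force: 58.6
```

```bash
python3 -c "
from h import *
rel((427.5,192.5,115))"
```

```text
(427.5, 192.5, 115) [  76.5 -329.4  -95.9]
23.55 [ 0.4447 -0.1454  0.0194] [5.000e-04 9.903e-01 1.389e-01 1.000e-03] [-1.4  0.7  6.1] 0.2645472671535519 58.62671077251434
```

>>> {"fn": "apply_moves", "kwargs": {"rows": [0,0,0,0,0,-20,1,0,0,0,0,0,-55,1,0,0,0,0,0,-90,1,0,0,0,3,-13,-100,1,0,0,0,9,-39,-100,1,0,0,0,17,-73,-100,1,0,0,0,26,-110,-100,1,0,0,0,34,-147,-100,1,0,0,0,43,-184,-100,1,0,0,0,51,-221,-100,1,0,0,0,60,-258,-100,1,0,0,0,68,-292,-100,1,0,0,0,74,-317,-100,1,0,0,0,76.5,-329,-100,1,0,0,0,76.5,-329,-100,1,0,0,0,76.5,-329,-100,1,0,0,0,76.5,-329,-100,1,0,0,0,76.5,-329,-100,1]}}

```text
t: 25.35
tool_pos: [0.427, 0.1911, 0.1182]
eef_rot: [0.0, 0.99, 0.138, -0.0]
wrist_force: [0.9, 0.3, -0.2]
opening: 0.268
gripper_force: 58.8
```

```bash
python3 -c "
from h import *
rel((427.5,192.5,35))"
```

```text
(427.5, 192.5, 35) [ 0.9 -1.2 83.2]
25.35 [0.427  0.1911 0.1182] [ 2.000e-04  9.904e-01  1.381e-01 -2.000e-04] [ 0.9  0.3 -0.2] 0.2680071331198797 58.79146099090576
```

Lifted 98.8 mm, so I'll lower 83.5 mm, open partly and retreat well clear.

>>> {"fn": "apply_moves", "kwargs": {"rows": [0,0,0,0.5,-1,20,1,0,0,0,0.5,-1,45,1,0,0,0,0.5,-1,65,1,0,0,0,0.5,-1,75,1,0,0,0,0.5,-0.5,80,1,0,0,0,0.5,-0.5,83,1,0,0,0,0.5,-0.5,83.5,1,0,0,0,0.5,-0.5,83.5,1,0,0,0,0.5,-0.5,83.5,-0.2,0,0,0,0.5,-0.5,83.5,-0.2,0,0,0,0.5,-0.5,83.5,-0.2,0,0,0,0.5,-0.5,83.5,-0.2,0,0,0,0.5,-0.5,83.5,-0.2,0,0,0,0.5,-0.5,60,-0.2,0,0,0,0.5,-0.5,30,-0.2,0,0,0,0.5,-0.5,0,-0.2,0,0,0,0.5,-0.5,-40,-0.2,0,0,0,0.5,-0.5,-60,-0.2]}}

```text
t: 27.15
tool_pos: [0.4285, 0.1933, 0.1814]
eef_rot: [-0.001, 0.99, 0.139, 0.002]
wrist_force: [0.3, 0.6, 0.2]
opening: 0.599
gripper_force: 0.0
```

>>> {"fn": "apply_moves", "kwargs": {"rows": [0,0,0,0,50,0,-0.2,0,0,0,0,100,0,-0.2,0,0,0,0,150,0,-0.2,0,0,0,0,200,0,-0.2,0,0,0,0,250,0,-0.2,0,0,0,0,280,0,-0.2,0,0,0,0,280,0,-0.2,0,0,0,0,280,0,-0.2,0,0,0,0,280,0,-0.2]}}

```text
t: 28.05
tool_pos: [0.5039, -0.0754, 0.1781]
eef_rot: [-0.0, 0.99, 0.139, -0.0]
wrist_force: [0.0, -0.0, -0.2]
opening: 0.599
gripper_force: 0.0
```

Run:
```python
from h import *
import cv2
im=bot.camera("top")["color"][:,:,::-1]
im2=bot.camera("scene")["color"][:,:,::-1]
cv2.imwrite("pics/t6.png",np.hstack([cv2.resize(im[170:330,120:300],None,fx=2.2,fy=2.2),cv2.resize(im2[60:420,140:465],None,fx=.978,fy=.978)]))
rel((0,0,0))
```

```text
(0, 0, 0) [-463.4 -211.7  178.5]
28.15 [ 0.504  -0.0751  0.1783] [-1.000e-04  9.902e-01  1.398e-01 -1.000e-04] [ 0.7 -0.3  0.1] 0.6002983384814106 0.0
```

View pics/t6.png

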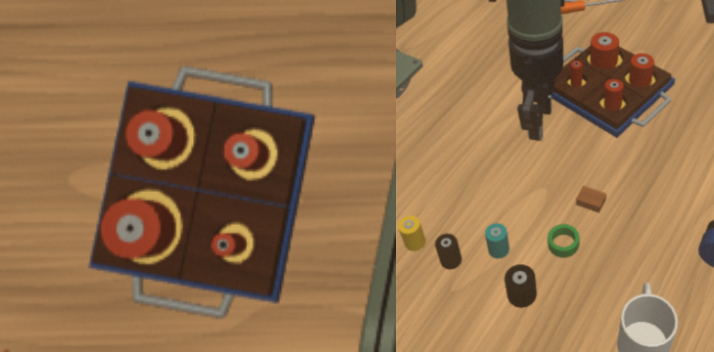

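All four drums stand upright in their pockets, with washers at (130,229), (149,133), (240,150) and (223,244). The bare drums have not moved.

```bash
python3 -c "
from rig import bot
print(bot.hand_in())"
```

```text
the job is handed in; nothing more can be done
None
```

I placed all four sleeved drums upright in their matching pockets, largest to smallest, left both bare drums where they stood, and handed the job in about 28 s into the 102 s limit.

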